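# Pack the glue caddy and cap the yellow glue

### The job

Stand the three good glue bottles (yellow with the bare white spout, blue and white with red caps) upright in the caddy cups of their own colour. Once all three are in, press the loose red cap firmly down onto the yellow bottle's spout so that it jams there, and let go. Leave the two used-up bottles with black open mouths and the model house where they are.

Things in the scene. Friction and masses are not known exactly. Their poses are not given: they have to be found in the camera images.
- glue_yellow: Good glue, 50-100 g: yellow round upright bottle, body 36 mm diameter and straight up to 54 mm, sloping shoulder to 58 mm; on it a bare white tapered spout, 14 mm diameter at its foot (58 mm up), 12.4 mm at 70 mm, 4 mm at its tip (80 mm up). Its cap lies apart. Grip the straight body. Origin: centre of its underside, z up its axis; round, so yaw is meaningless.
- glue_blue: Good glue, 50-100 g: blue round upright bottle, body 36 mm diameter and straight up to 54 mm, sloping shoulder to 58 mm; closed by a red pointed cap (21 mm diameter, fixed to it), top 84 mm up. Grip the straight body. Origin: centre of its underside, z up its axis; round, so yaw is meaningless.
- glue_white: Good glue, 50-100 g: white round upright bottle, body 36 mm diameter and straight up to 54 mm, sloping shoulder to 58 mm; closed by a red pointed cap (21 mm diameter, fixed to it), top 84 mm up. Grip the straight body. Origin: centre of its underside, z up its axis; round, so yaw is meaningless.
- empty_yellow: Used-up bottle without spout or cap, 30 g: same yellow body, but on top only a low grey neck with a wide black open mouth; 63 mm tall. Not to be packed. Origin: centre of its underside, z up its axis; round, so yaw is meaningless.
- empty_blue: Used-up bottle without spout or cap, 30 g: same blue body, but on top only a low grey neck with a wide black open mouth; 63 mm tall. Not to be packed. Origin: centre of its underside, z up its axis; round, so yaw is meaningless.
- cap: Loose red cap of the yellow glue, 15 g, 44 mm tall, stands mouth down. Top 18 mm: round grip, 23 mm diameter. Skirt below: 21 mm at the mouth; tapered socket inside, 14 mm diameter at the mouth, 24 mm deep, jams on the yellow spout with its underside about 62 mm above the bottle's; push with 10-15 N, gripped or on its flat top. Origin: centre of its underside, z up.
- cup_yellow: Yellow round open cup for the yellow glue, one of three in a row fixed on a plywood tray (272 x 112 mm, rim 16 mm high): 60 mm outer, 52 mm inner diameter, 25 mm tall, floor 4 mm thick. Cups 78 mm apart along the cups' x axis, in any order. Fixed. Origin: centre of its underside, 6 mm above the table; z up.
- cup_blue: Blue round open cup for the blue glue, one of three in a row fixed on a plywood tray (272 x 112 mm, rim 16 mm high): 60 mm outer, 52 mm inner diameter, 25 mm tall, floor 4 mm thick. Cups 78 mm apart along the cups' x axis, in any order. Fixed. Origin: centre of its underside, 6 mm above the table; z up.
- cup_white: White round open cup for the white glue, one of three in a row fixed on a plywood tray (272 x 112 mm, rim 16 mm high): 60 mm outer, 52 mm inner diameter, 25 mm tall, floor 4 mm thick. Cups 78 mm apart along the cups' x axis, in any order. Fixed. Origin: centre of its underside, 6 mm above the table; z up.
- house: Cream plaster model house with a brown door, a bystander, 85 x 95 x 74 mm (x, y, z), 0.5 kg, standing to the left (+y) of the caddy. Origin: centre of its underside, z up.
Not all that is in view belongs to the job. What is shaped like the glue_white but turquoise is not meant. There is more than one size of the cap; the job needs the smaller.

How it is judged:
On the way, in this order (a step that is already met when the one before it is completed fails the run):
1. all three glue bottles stand upright in the cups of their own colour (horizontal distance between glue_yellow and cup_yellow below 0.011 m and z of glue_yellow in the frame of cup_yellow below 0.01 m and angle between each of glue_yellow, glue_blue, glue_white's own z axis and vertical below 0.12 rad and linear speed of each of glue_yellow, glue_blue, glue_white below 0.02 m/s and angular speed of each of glue_yellow, glue_blue, glue_white below 0.3 rad/s and horizontal distance between glue_blue and cup_blue below 0.011 m and z of glue_blue in the frame of cup_blue below 0.01 m and horizontal distance between glue_white and cup_white below 0.011 m and z of glue_white in the frame of cup_white below 0.01 m), for 0.2 s.
2. the cap is pressed by the fingers onto the yellow bottle's spout with more than 5 N (horizontal distance between cap and glue_yellow below 0.006 m and z of cap in the frame of glue_yellow between 0.055 and 0.066 m and angle between the z axis of cap and the z axis of glue_yellow, either way round below 0.12 rad and angle between cap's own z axis and vertical below 0.2 rad and contact force between cap and glue_yellow above 5 N and contact force between the fingers and cap above 2 N), for 0.1 s.
At the end, for the whole second after the job is handed in: Each glue stands at rest in its colour's cup (within 11 mm of its centre, foot within 6 mm of its floor, tilt under 0.12 rad); cap at rest on the yellow spout (within 6 mm of the bottle axis, 0.12 rad of its direction, underside 55 to 66 mm above the bottle's) and jammed there (over 2 N) (all of step 1 and horizontal distance between cap and glue_yellow below 0.006 m and z of cap in the frame of glue_yellow between 0.055 and 0.066 m and angle between the z axis of cap and the z axis of glue_yellow, either way round below 0.12 rad and angle between cap's own z axis and vertical below 0.2 rad and linear speed of cap below 0.02 m/s and angular speed of cap below 0.3 rad/s and contact force between cap and glue_yellow above 2 N); the robot touches nothing.
It fails at once if a used-up bottle is moved more than 20 mm or tipped over (distance of any of empty_yellow, empty_blue from where it was at the start of the episode above 0.02 m or angle between any of empty_yellow, empty_blue's own z axis and vertical above 0.5 rad).
It fails at once if the model house is moved more than 15 mm (distance of house from where it was at the start of the episode above 0.015 m).
It also fails if it takes over 136 s, if anything falls off the work surface, if the arm or the gripper's body presses on something with over 40 N, if the wrist force passes 120 N, or if a joint passes its speed limit or range.

### The arm

A 6-joint arm with a two-finger parallel gripper is mounted at the origin on the work surface. World frame = base frame: x ahead of the robot, y to its left, z up, the work surface at z = 0. Lengths are in m, angles in rad, forces in N, time in s.
With the tool pointing down it reaches from about 0.25 to 0.725 m from the base axis. Payload 4 kg.
Tool frame: the origin (TCP) lies between the finger pads; the fingertips stand 17 mm ahead of it and the grasp point (between the pads) lies 2 mm behind it; z points along the fingers, x is the direction in which the jaws open and shut, and the axes are right-handed (so a half turn about z gives the same grasp; the last joint's range is limited). The gripper opens to 85 mm and grips with 20 to 120 N. Pads are 22 mm wide; open, the fingers measure 114 mm over their backs; the gripper's body (76 mm by 85 mm) begins 54 mm behind the grasp point. The pads swing forward as they close: fully open they stand 13 mm farther back than shut.
Start: joints at [-1.289, 0.241, 0.005, 1.335, 0, 1.571], TCP at [0.139, -0.48, 0.248] pointing down, gripper open.
Joint ranges: [-2.72, 2.72], [-1.05, 1.87], [-1.09, 1.28], [-1.99, 2.15], [-1.42, 1.44], [-3.14, 3.14]. Speed limits (rad/s): [2.79, 2.79, 3.14, 3.14, 3.14, 3.14].

### API

Orientations are given as a unit quaternion [x, y, z, w].
In Python, from workcell import telemetry, cams, workorder gives the robot as it stands. The module is installed in compiled form; this text tells all that it offers.
- The arm moves only by the tool apply_moves, never from a script. Its argument "moves" is a list that holds one entry, the list of rows, each a list of 4 numbers: the shift along the tool's x, y, z in mm, then the turn about the tool's z in degrees. A call has exactly 10 rows; each row shifts and turns the pose as measured when the row begins, along the tool's axes as they then stand; what a row does not reach is not made up. A row lasts 1/10 s, in which the tool goes at most 50 mm and 8.59 degrees, less where a joint would pass 70% of its speed; a pose out of reach is approached as far as the arm can. A call with a gripper value outside its range is refused whole. "hand" is the gripper's target within -1 to 1 (fully open at 1, half-way at 0, shut at -1), set as the call begins (left out, the last holds). The fingers move at their own pace and stop on an object; the grip force is fixed at half the most. Time passes only in rows, so rows that do not move let the fingers close, or fill a call up. It gives the time, the measured TCP pose, the force and the opening at its end, in the units of the state.
- telemetry.get_obs(): the state, without advancing time (a new reading comes with each control period).
- cams.camera(name): name is "side" or "top" or "wrist"; returns a dict with "color" (400x640x3 uint8, red, green, blue), "fovy" (degrees; the focal length in pixels is half the picture's height over the tangent of half this angle, whatever the lens; pixels are square), "cx", "cy" (the principal point, pixels), "camera_from_world" (4x4, takes a point from world to camera coordinates). Camera axes: x right, y down, z forward; pixel columns grow to the right and rows downward; lengths in m; the calibration is good to about 2 mm. The wrist camera is an equidistant fisheye: a pixel r from the principal point sees the ray r / f radians off the axis. A picture is of the moment at which its call begins. There is no depth.
- workorder.job_done(): hands the job in, once; it reports no verdict.
The state is a dict: "clock": time; "joint_pos": joint angles; "joint_vel": joint speeds; "tau": joint torques, N m; "eef_pos": TCP position; "tool_rot": TCP orientation; "ft_force": force on the tool from outside, world axes, zero at the start; "ft_torque": the same for the moment, N m; "grip_width": finger opening in m.
Only numpy, scipy, OpenCV 4.12 (cv2) and the standard library are available. Lean on these libraries where they do the work, as an engineer would, in place of code of your own. Each camera call takes 0.05 s, during which the arm holds its last target. There are 200 camera calls.

## Working session

There is one attempt and no reset: what is moved stays moved. The work goes in short steps, Python scripts to look and compute and a tool call to move; the robot and the scene stay as the last step left them, time stands still between calls to the robot, and variables do not carry over. Pictures are saved under pics/ and viewed, about 12 in all and at most 16, crops included, and the job is handed in when it is done.

Besides the shell and the picture viewer there is one more tool, called after ">>>" in YAML: its name, and indented under it one key for each argument. apply_moves: Moves the arm, as the interface text tells. Its arguments: {"type":"object","properties":{"moves":{"type":"array"},"hand":{"type":"number"}},"required":["moves"]}

```bash
mkdir -p pics
cat > h.py <<'E'
import numpy as np, cv2
from workcell import telemetry, cams, workorder
def shot(name,fn=None):
    c=cams.camera(name)
    if fn: cv2.imwrite('pics/'+fn,c['color'][:,:,::-1])
    return c
def ray(c,u,v):
    f=200/np.tan(np.radians(c['fovy'])/2)
    return np.array([(u-c['cx'])/f,(v-c['cy'])/f,1.])
def to_plane(c,u,v,z):
    T=np.linalg.inv(c['camera_from_world']); d=T[:3,:3]@ray(c,u,v); o=T[:3,3]
    return o+d*(z-o[2])/d[2]
def proj(c,p):
    f=200/np.tan(np.radians(c['fovy'])/2)
    q=(c['camera_from_world']@np.append(p,1))[:3]
    return q[:2]/q[2]*f+[c['cx'],c['cy']]
def projw(c,p):
    f=200/np.tan(np.radians(c['fovy'])/2)
    q=(c['camera_from_world']@np.append(p,1))[:3]
    r=np.hypot(q[0],q[1]);t=np.arctan2(r,q[2])
    return q[:2]/r*t*f+[c['cx'],c['cy']]
E
python3 - <<'E'
from h import *
import pickle
d={n:shot(n,n+'0.png') for n in('top','side')}
pickle.dump(d,open('d0.pkl','wb'))
for n in d: print(n,np.linalg.inv(d[n]['camera_from_world']).round(3),d[n]['fovy'],d[n]['cx'],d[n]['cy'])
print(telemetry.get_obs())
E
```

```text
top [[ 0.016 -0.991  0.132  0.418]
 [-1.    -0.018 -0.015  0.072]
 [ 0.017 -0.132 -0.991  1.005]
 [ 0.     0.     0.     1.   ]] 53.95547119686354 318.34479309449006 201.14392329893354
side [[ 0.917 -0.312  0.248  0.292]
 [-0.399 -0.698  0.595 -0.517]
 [-0.012 -0.644 -0.765  0.765]
 [ 0.     0.     0.     1.   ]] 57.94661809734955 316.1764737126109 201.92728407693937
{'clock': 0.1, 'joint_pos': array([-1.28902701e+00,  2.41338913e-01,  3.86221772e-03,  1.33519082e+00,
        3.70571296e-06,  1.57078439e+00]), 'joint_vel': array([ 0.00072189, -0.00260205,  0.0031404 ,  0.00034767, -0.00170988,
       -0.00074055]), 'tau': array([-1.81553169e-04, -3.73137867e+01,  2.53009701e+01,  1.08454633e-02,
        8.22517359e-05,  2.16032436e-05]), 'eef_pos': array([ 0.13888185, -0.47977441,  0.24750255]), 'tool_rot': array([ 7.99395386e-01, -6.00804578e-01, -7.46789040e-04, -5.63598815e-04]), 'ft_force': array([ 0.25066824,  0.19802004, -0.00386214]), 'ft_torque': array([-0.00273377,  0.01117674,  0.03071211]), 'grip_width': 0.08549364978633248}
```

View pics/top0.png

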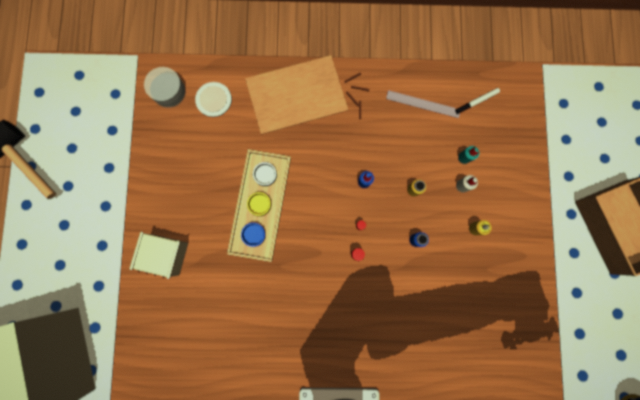

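View pics/side0.png

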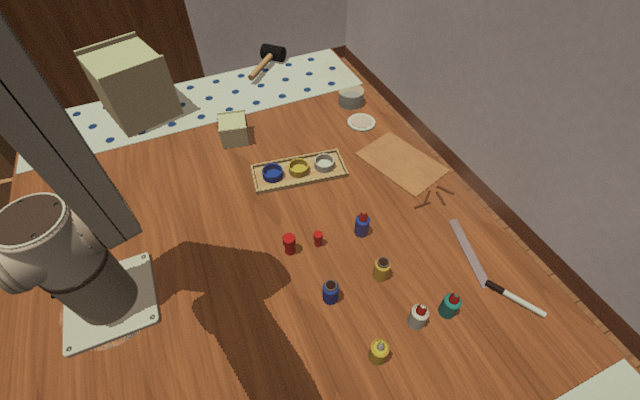

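Candidates in the top view are: 
- **Bottles:** blue capped (366,179), white capped (470,183), turquoise capped (470,154, not meant), and yellow with spout (484,228).
- **Empties:** yellow (418,187) and blue (419,240), both with dark mouths.
- **Caps:** small (361,225) and large (358,254).
- **Cups:** white (265,175), yellow (260,204) and blue (253,234).

I'll check these in a close crop.

Run:
```python
from h import *
a=cv2.imread('pics/top0.png')[140:270,340:500]; b=cv2.imread('pics/side0.png')[200:370,270:470]
a=cv2.resize(a,(640,520)[:2],interpolation=3)[:, :]
cv2.imwrite('pics/cropt.png',cv2.resize(a,(738,600)))
cv2.imwrite('pics/crops.png',cv2.resize(b,(700,595),interpolation=2))
```

```text
(no output)
```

View pics/crops.png

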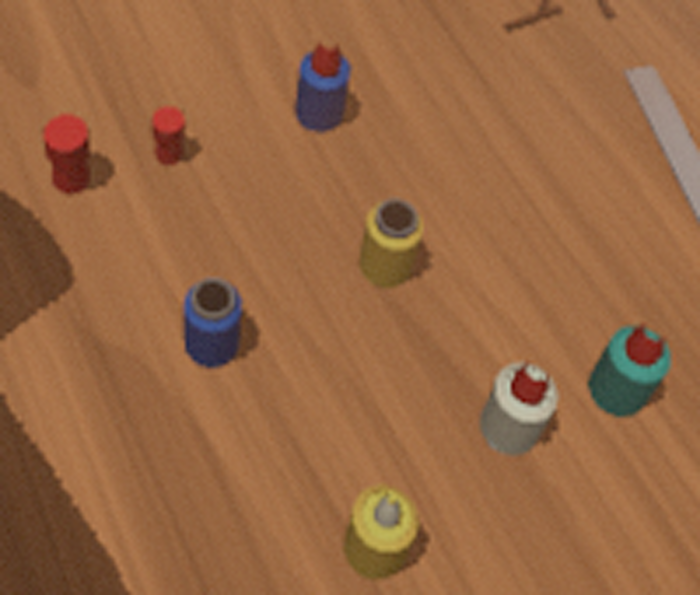

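View pics/cropt.png

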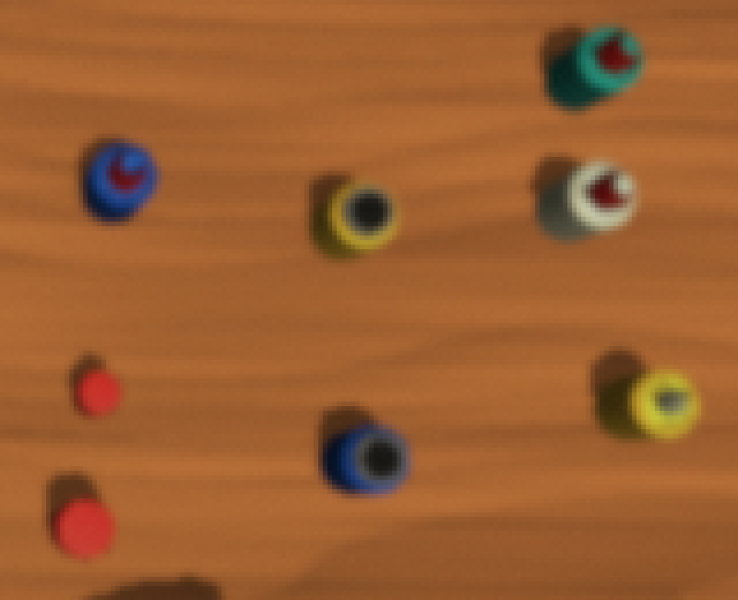

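Run:
```python
from h import *
import pickle
d=pickle.load(open('d0.pkl','rb'));t=d['top'];s=d['side']
k=4.614
T=dict(blue=(122,175,.054),white=(602,195,.054),yellow=(665,404,.054),eY=(365,214,.054),eB=(375,460,.054),turq=(610,60,.054),cap=(99,393,.044))
S=dict(blue=(325,72),white=(526,393),yellow=(384,520),eY=(394,222),eB=(213,303),turq=(639,353),cap=(169,121))
for n,(u,v,z) in T.items():
    a=to_plane(t,340+u/k,140+v/k,z); b=to_plane(s,270+S[n][0]/3.5,200+S[n][1]/3.5,z)
    print(n,a.round(4),b.round(4))
hsv=cv2.cvtColor(t['color'],cv2.COLOR_RGB2HSV)
roi=np.zeros(hsv.shape[:2],np.uint8); roi[150:262,228:292]=255
for n,lo,hi in(('cB',(100,150,60),(130,255,255)),('cY',(26,170,100),(34,255,255)),('cW',(0,0,120),(180,60,255))):
    m=cv2.inRange(hsv,lo,hi)&roi
    nn,l,st,c=cv2.connectedComponentsWithStats(m); i=1+st[1:,4].argmax()
    P=np.argwhere(l==i)[:,::-1].astype(np.int32); (x,y),r=cv2.minEnclosingCircle(P)
    print(n,st[i],(x,y,r),to_plane(t,x,y,.031).round(4))
hsv=cv2.cvtColor(s['color'],cv2.COLOR_RGB2HSV)
for n,(u,v) in dict(cB=(273,170),cY=(299,166),cW=(325,161)).items(): print(n,'side',to_plane(s,u,v,.031).round(4))
cv2.imwrite('pics/cups.png',np.hstack([cv2.resize(t['color'][145:265,220:300,::-1],None,fx=4.9,fy=4.9,interpolation=2),cv2.resize(s['color'][145:195,245:355,::-1],None,fx=3.6,fy=11.76,interpolation=2)]))
```

```text
blue [ 0.6046 -0.0597  0.054 ] [ 0.6035 -0.0662  0.054 ]
white [ 0.5987 -0.3178  0.054 ] [ 0.5991 -0.3207  0.054 ]
yellow [ 0.487  -0.3474  0.054 ] [ 0.4873 -0.3503  0.054 ]
eY [ 0.5859 -0.1899  0.054 ] [ 0.5867 -0.1906  0.054 ]
eB [ 0.455  -0.1928  0.054 ] [ 0.4566 -0.1951  0.054 ]
turq [ 0.6731 -0.3248  0.054 ] [ 0.6743 -0.3268  0.054 ]
cap [ 0.4884 -0.0488  0.044 ] [ 0.4892 -0.0535  0.044 ]
cB [242 224  22  21 373] (252.7894744873047, 234.0, 10.992542266845703) [0.4629 0.2182 0.031 ]
cY [248 193  23  22 400] (258.79412841796875, 203.5, 11.347472190856934) [0.539  0.2061 0.031 ]
cW [253 162  24  24 444] (264.2319641113281, 173.45875549316406, 11.868643760681152) [0.6156 0.1952 0.031 ]
cB side [0.4645 0.2144 0.031 ]
cY side [0.5389 0.199  0.031 ]
cW side [0.6163 0.1871 0.031 ]
```

View pics/cups.png

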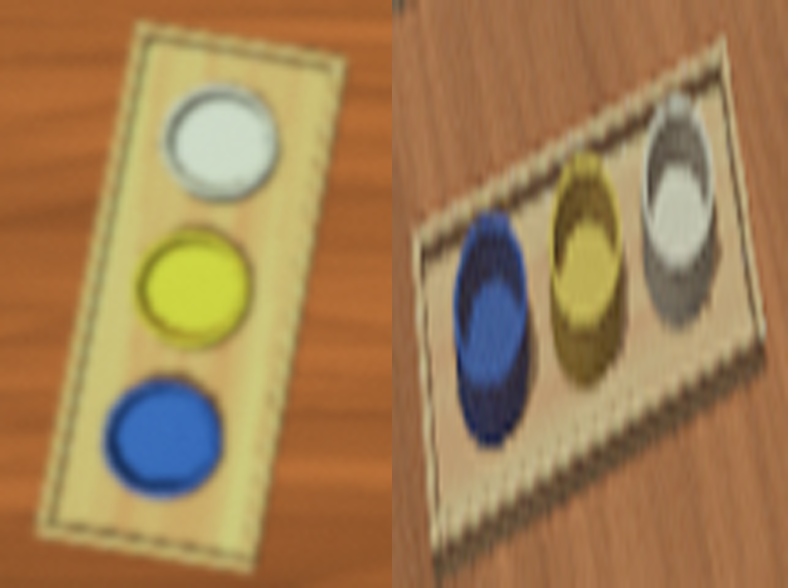

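The choice is clear. The yellow bottle with the white spout, and the blue and white bottles with red caps, are the good ones. The left red cap in the top view is larger, so I need the smaller at (361,225). Cup rims are W (264.9,174.2), Y (259.4,203.8) and B (253.3,234.2). Moving above the yellow bottle first.

>>> apply_moves:
  moves:
    - [[-3,-37,0,0],[-3,-37,0,0],[-3,-37,0,0],[-3,-37,0,0],[-3,-37,0,0],[-3,-37,0,0],[-3,-37,0,0],[-3,-37,0,0],[-3,-37,0,0],[-3,-37,0,8]]
  hand: 1

```text
clock: 1.1
eef_pos: [0.493, -0.345, 0.2413]
tool_rot: [0.75, -0.661, -0.006, -0.0]
ft_force: [0.7, -1.0, 0.0]
grip_width: 0.0852
```

```bash
cat >> h.py <<'E'
def go(x,y,z,phi=None):
    "tool-frame shift (mm) and turn (deg) to a world TCP target"
    from scipy.spatial.transform import Rotation as R
    o=telemetry.get_obs(); r=R.from_quat(o['tool_rot']).as_matrix()
    d=r.T@(np.array([x,y,z])-o['eef_pos'])*1e3
    ph=np.degrees(np.arctan2(r[1,0],r[0,0]))
    print('clock',round(o['clock'],2),'tcp',o['eef_pos'].round(4),'phi',ph.round(1),'zax',r[:,2].round(3),'q',o['joint_pos'].round(2),'f',o['ft_force'].round(1),'w',round(o['grip_width'],4))
    print('shift',d.round(1),'turn',None if phi is None else round(-(phi-ph),1))
def pixray(c,u,v,z):
    "wrist fisheye pixel to world plane"
    f=200/np.tan(np.radians(c['fovy'])/2); p=np.array([u-c['cx'],v-c['cy']]);r=np.hypot(*p);t=r/f
    d=np.array([*(p/max(r,1e-9)*np.sin(t)),np.cos(t)]); T=np.linalg.inv(c['camera_from_world']);d=T[:3,:3]@d
    return T[:3,3]+d*(z-T[2,3])/d[2]
E
python3 - <<'E'
from h import *
import pickle
go(.487,-.349,.2,-90)
c=shot('wrist','w1.png'); pickle.dump(c,open('w1.pkl','wb')); print(c['fovy'],projw(c,[.487,-.349,.058]),projw(c,[.487,-.349,0]))
E
```

```text
clock 1.1 tcp [ 0.493  -0.345   0.2413] phi -82.7 zax [-0.009  0.009 -1.   ] q [-0.61  0.46  0.3   1.42  0.    2.4 ] f [ 0.7 -1.   0. ] w 0.0852
shift [ 3.6  6.1 41.4] turn 7.3
65.70646984690485 [327.92005669 179.64026986] [327.50055683 167.68307549]
```

View pics/w1.png

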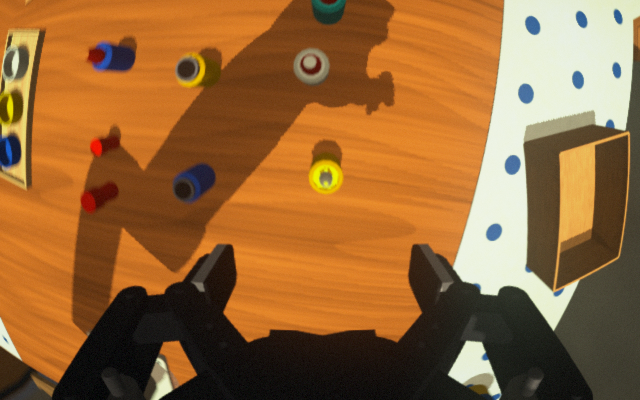

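>>> apply_moves:
  moves:
    - [[0,0,3,-8.5],[0,0,3,-8.5],[0,0,3,-8.5],[0,0,3,-8.5],[0,0,3,-8.5],[0,0,3,-8.5],[0,0,3,-8.5],[0,0,3,-8.5],[0,0,3,-8.5],[0,0,3,-8.5]]

```text
clock: 2.15
eef_pos: [0.4976, -0.3379, 0.2012]
tool_rot: [0.999, 0.03, -0.008, -0.01]
ft_force: [-0.0, 0.8, -0.1]
grip_width: 0.0854
```

>>> apply_moves:
  moves:
    - [[0,0,0,-8.5],[0,0,0,-8.5],[0,0,0,-8.5],[0,0,0,-8.5],[0,0,0,-8.5],[0,0,0,-8.5],[0,0,0,-8.5],[0,0,0,-8.5],[0,0,0,-8.5],[0,0,0,-8.5]]

```text
clock: 3.15
eef_pos: [0.4921, -0.3364, 0.1933]
tool_rot: [0.711, 0.703, -0.001, -0.02]
ft_force: [0.5, 0.2, -0.7]
grip_width: 0.0856
```

Run:
```python
from h import *
import pickle
go(.488,-.3475,.12,90)
c=pickle.load(open('w1.pkl','rb'))
for n,u,v,z in(('Y',326,177,.058),('W',311,66,.06),('eY',187,70,.063),('eB',182,188,.063),('cap',97,147,.044)): print(n,pixray(c,u,v,z).round(4))
```

```text
clock 3.15 tcp [ 0.4921 -0.3364  0.1933] phi 89.3 zax [-0.03   0.028 -0.999] q [-0.6   0.49  0.22  1.34  0.01 -0.59] f [ 0.5  0.2 -0.7] w 0.0856
shift [-13.1  -1.7  73. ] turn -0.7
Y [ 0.4895 -0.3467  0.058 ]
W [ 0.5989 -0.318   0.06  ]
eY [ 0.5867 -0.1906  0.063 ]
eB [ 0.4595 -0.1911  0.063 ]
cap [ 0.4921 -0.0508  0.044 ]
```

>>> apply_moves:
  moves:
    - [[-3,0,10,0],[-3,0,10,0],[-3,0,10,0],[-2,0,10,0],[-2,0,10,0],[0,0,10,0],[0,0,8,0],[0,0,5,0],[0,0,0,0],[0,0,0,0]]

```text
clock: 4.15
eef_pos: [0.487, -0.3473, 0.1097]
tool_rot: [0.714, 0.7, -0.002, -0.024]
ft_force: [-0.1, 0.2, 0.7]
grip_width: 0.0856
```

Run:
```python
from h import *
go(.489,-.347,.042,90)
c=shot('wrist','w2.png'); print(projw(c,[.489,-.347,.058]),projw(c,[.489,-.347,.08]))
```

```text
clock 4.15 tcp [ 0.487  -0.3473  0.1097] phi 88.9 zax [-0.036  0.032 -0.999] q [-0.62  0.56  0.11  1.17  0.01 -0.6 ] f [-0.1  0.2  0.7] w 0.0856
shift [-1.8  4.5 67.5] turn -1.1
[318.78928571 231.35857705] [319.61355811 245.72926106]
```

View pics/w2.png

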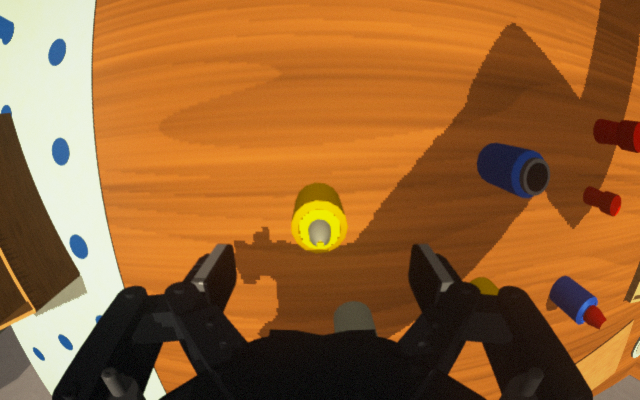

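The spout is at (320,230) with the shoulder ring at (320,226), within about 2 mm of the prediction. Descending to grip.

>>> apply_moves:
  moves:
    - [[-1,2,8,0],[-1,1,8,0],[0,1,8,0],[0,0,8,0],[0,0,8,0],[0,0,8,0],[0,0,8,0],[0,0,3,0],[0,0,0,0],[0,0,0,0]]

```text
clock: 5.2
eef_pos: [0.4894, -0.3477, 0.0456]
tool_rot: [0.714, 0.7, -0.002, -0.023]
ft_force: [-0.0, -0.7, -0.1]
grip_width: 0.0857
```

```bash
python3 -c "
from h import *
go(.4875,-.347,.042,90)"
```

```text
clock 5.2 tcp [ 0.4894 -0.3477  0.0456] phi 88.9 zax [-0.035  0.031 -0.999] q [-0.62  0.62  0.04  1.03  0.01 -0.6 ] f [-0.  -0.7 -0.1] w 0.0857
shift [ 0.5 -1.8  3.7] turn -1.1
```

>>> apply_moves:
  moves:
    - [[0,-1,3,0],[0,0,0,0],[0,0,0,0],[0,0,0,0],[0,0,0,0],[0,0,0,0],[0,0,0,0],[0,0,0,0],[0,0,0,0],[0,0,0,0]]
  hand: -1

```text
clock: 6.2
eef_pos: [0.4891, -0.3482, 0.044]
tool_rot: [0.714, 0.7, -0.001, -0.022]
ft_force: [0.4, 0.0, 0.2]
grip_width: 0.0345
```

```bash
python3 -c "
from h import *
go(.4875,-.347,.16,90)"
```

```text
clock 6.2 tcp [ 0.4891 -0.3482  0.044 ] phi 88.9 zax [-0.032  0.029 -0.999] q [-0.62  0.62  0.03  1.03  0.01 -0.6 ] f [0.4 0.  0.2] w 0.0345
shift [   4.5   -5.5 -115.8] turn -1.1
```

>>> apply_moves:
  moves:
    - [[0,0,-8,0],[0,0,-15,0],[0,0,-20,0],[0,0,-20,0],[0,0,-20,0],[0,0,-20,0],[0,0,-15,0],[0,0,-10,0],[0,0,0,0],[0,0,0,0]]

```text
clock: 7.2
eef_pos: [0.4931, -0.3519, 0.1803]
tool_rot: [0.714, 0.7, -0.001, -0.022]
ft_force: [-0.9, 1.0, -1.1]
grip_width: 0.0349
```

```bash
python3 -c "
from h import *
go(.5385,.202,.16,90)"
```

```text
clock 7.2 tcp [ 0.4931 -0.3519  0.1803] phi 88.9 zax [-0.032  0.029 -0.999] q [-0.62  0.52  0.24  1.33  0.01 -0.6 ] f [-0.9  1.  -1.1] w 0.0349
shift [553.8  35.7  35. ] turn -1.1
```

>>> apply_moves:
  moves:
    - [[15,0,1,0],[28,2,1,0],[32,2,1,0],[34,2,1,0],[34,2,1,0],[34,2,1,0],[34,2,1,0],[34,2,1,0],[34,2,1,0],[34,2,1,0]]

```text
clock: 8.2
eef_pos: [0.5079, -0.0213, 0.168]
tool_rot: [0.715, 0.698, -0.005, -0.032]
ft_force: [0.9, -0.7, -1.2]
grip_width: 0.0343
```

>>> apply_moves:
  moves:
    - [[34,2,1,0],[34,2,1,0],[34,2,1,0],[34,2,1,0],[34,2,1,0],[28,2,1,0],[18,2,1,0],[10,2,0,0],[4,0,0,0],[0,0,0,0]]

```text
clock: 9.2
eef_pos: [0.5132, 0.2277, 0.1583]
tool_rot: [0.711, 0.702, -0.014, -0.04]
ft_force: [-0.4, 0.6, -0.7]
grip_width: 0.0349
```

Run:
```python
from h import *
go(.5385,.202,.10,90)
c=shot('wrist','w3.png')
for p in([.5385,.202,.031],[.4635,.2157,.031],[.615,.190,.031]): print(projw(c,p))
```

```text
clock 9.2 tcp [0.5132 0.2277 0.1583] phi 89.2 zax [-0.076  0.036 -0.996] q [0.39 0.46 0.07 1.25 0.06 0.4 ] f [-0.4  0.6 -0.7] w 0.0349
shift [-27.4  30.   55.3] turn -0.8
[287.37647954 231.10230676]
[300.48442014 144.77769023]
[279.42637898 304.81577733]
```

View pics/w3.png

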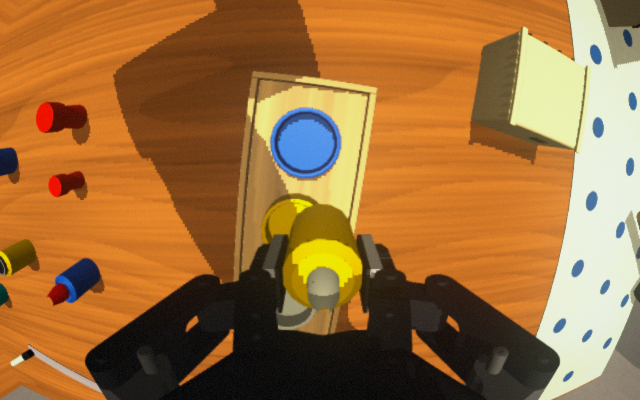

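>>> apply_moves:
  moves:
    - [[-3,3,0,0],[-3,3,3,0],[-3,4,5,0],[-3,4,6,0],[-3,4,6,0],[-3,4,6,0],[-3,4,6,0],[-3,3,6,0],[-2,2,6,0],[0,0,3,0]]

```text
clock: 10.25
eef_pos: [0.543, 0.1955, 0.1033]
tool_rot: [0.713, 0.699, -0.015, -0.04]
ft_force: [-0.1, 0.2, -0.8]
grip_width: 0.0343
```

```bash
python3 -c "
from h import *
go(.5420,.2025,.065,90)"
```

```text
clock 10.25 tcp [0.543  0.1955 0.1033] phi 88.8 zax [-0.077  0.035 -0.996] q [0.32 0.53 0.05 1.15 0.06 0.33] f [-0.1  0.2 -0.8] w 0.0343
shift [ 5.7  1.8 38.5] turn -1.2
```

>>> apply_moves:
  moves:
    - [[2,0,3,0],[2,0,4,0],[2,1,5,0],[0,1,5,0],[0,0,5,0],[0,0,5,0],[0,0,4,0],[0,0,3,0],[0,0,2,0],[0,0,0,0]]

```text
clock: 11.25
eef_pos: [0.5416, 0.2042, 0.0641]
tool_rot: [0.713, 0.7, -0.015, -0.04]
ft_force: [0.2, -0.8, 0.0]
grip_width: 0.0344
```

```bash
python3 -c "
from h import *
go(.5420,.2025,.055,90)"
```

```text
clock 11.25 tcp [0.5416 0.2042 0.0641] phi 88.9 zax [-0.078  0.035 -0.996] q [0.33 0.58 0.01 1.06 0.06 0.35] f [ 0.2 -0.8  0. ] w 0.0344
shift [-2.   1.1  9. ] turn -1.1
```

Lowering to contact, then releasing.

>>> apply_moves:
  moves:
    - [[-1,0,2,0],[0,0,2,0],[0,0,2,0],[0,0,1,0],[0,0,1,0],[0,0,1,0],[0,0,0,0],[0,0,0,0],[0,0,0,0],[0,0,0,0]]

```text
clock: 12.25
eef_pos: [0.5415, 0.2036, 0.0551]
tool_rot: [0.713, 0.7, -0.015, -0.039]
ft_force: [-0.7, 0.1, -0.3]
grip_width: 0.0346
```

>>> apply_moves:
  moves:
    - [[0,0,0,0],[0,0,0,0],[0,0,0,0],[0,0,0,0],[0,0,0,0],[0,0,0,0],[0,0,0,0],[0,0,0,0],[0,0,0,0],[0,0,0,0]]
  hand: 1

```text
clock: 13.25
eef_pos: [0.5419, 0.2037, 0.0557]
tool_rot: [0.713, 0.7, -0.014, -0.039]
ft_force: [-0.4, -0.5, -0.5]
grip_width: 0.0855
```

>>> apply_moves:
  moves:
    - [[0,0,-3,0],[0,0,-8,0],[0,0,-12,0],[0,0,-15,0],[0,0,-15,0],[0,0,-15,0],[0,0,-15,0],[0,0,-12,0],[0,0,-8,0],[0,0,0,0]]

```text
clock: 14.25
eef_pos: [0.5518, 0.2, 0.1711]
tool_rot: [0.713, 0.7, -0.011, -0.038]
ft_force: [0.0, -0.4, 0.0]
grip_width: 0.0854
```

Run:
```python
from h import *
go(.604,-.061,.17,90)
c=shot('wrist','w4.png'); print(projw(c,[.5395,.203,.09]))
```

```text
clock 14.25 tcp [0.5518 0.2    0.1711] phi 88.9 zax [-0.068  0.038 -0.997] q [0.32 0.49 0.17 1.3  0.06 0.34] f [ 0.  -0.4  0. ] w 0.0854
shift [-259.8   56.6  -12.5] turn -1.1
[320.4655806  200.21748917]
```

View pics/w4.png

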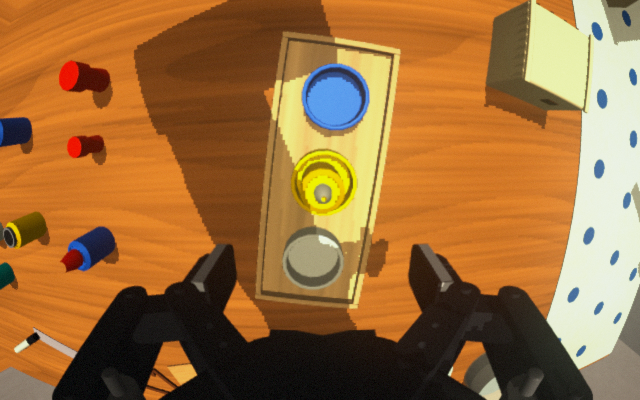

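The yellow bottle stands upright in its cup (ring at 323,186). Moving to blue.

>>> apply_moves:
  moves:
    - [[-12,2,0,0],[-22,5,-1,0],[-30,7,-1,0],[-34,8,-1,0],[-34,8,-2,0],[-34,8,-2,0],[-34,8,-2,0],[-28,6,-2,0],[-20,4,-1,0],[-8,0,0,0]]

```text
clock: 15.3
eef_pos: [0.599, -0.0726, 0.1594]
tool_rot: [0.712, 0.7, -0.018, -0.043]
ft_force: [0.2, -1.0, -0.3]
grip_width: 0.0854
```

Run:
```python
from h import *
go(.604,-.061,.11,90)
c=shot('wrist','w5.png'); print(projw(c,[.604,-.061,.056]))
hsv=cv2.cvtColor(c['color'],cv2.COLOR_RGB2HSV)
m=cv2.inRange(hsv,(105,120,40),(130,255,255));n,l,st,ce=cv2.connectedComponentsWithStats(m)
for i in range(1,n):
    if st[i,4]>150: print(st[i],ce[i].round(1))
```

```text
clock 15.3 tcp [ 0.599  -0.0726  0.1594] phi 89.0 zax [-0.086  0.035 -0.996] q [-0.13  0.56  0.25  1.35  0.02 -0.12] f [ 0.2 -1.  -0.3] w 0.0854
shift [10.   9.1 49.2] turn -1.0
[331.48616649 216.86466943]
[152  23  36  40 368] [176.   45.9]
[558  51  32  50 759] [570.3  76.2]
[311 194  43  44 943] [331.5 214.8]
```

View pics/w5.png

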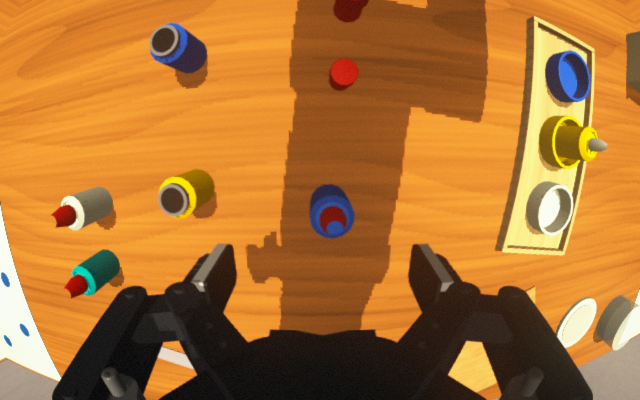

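>>> apply_moves:
  moves:
    - [[2,2,4,0],[2,2,6,0],[2,2,8,0],[2,2,8,0],[2,1,8,0],[0,0,8,0],[0,0,6,0],[0,0,4,0],[0,0,2,0],[0,0,0,0]]

```text
clock: 16.35
eef_pos: [0.6008, -0.055, 0.0978]
tool_rot: [0.71, 0.703, -0.02, -0.045]
ft_force: [-0.4, -0.5, -0.6]
grip_width: 0.0856
```

Run:
```python
from h import *
go(.604,-.061,.043,90)
c=shot('wrist','w6.png'); print(projw(c,[.604,-.061,.054]))
hsv=cv2.cvtColor(c['color'],cv2.COLOR_RGB2HSV)
m=cv2.inRange(hsv,(105,120,40),(130,255,255));n,l,st,ce=cv2.connectedComponentsWithStats(m)
for i in range(1,n):
    if st[i,4]>150: print(st[i],ce[i].round(1))
```

```text
clock 16.35 tcp [ 0.6008 -0.055   0.0978] phi 89.3 zax [-0.092  0.036 -0.995] q [-0.1   0.61  0.17  1.22  0.03 -0.09] f [-0.4 -0.5 -0.6] w 0.0856
shift [-7.9  8.3 54. ] turn -0.7
[308.17758361 242.0341799 ]
[ 93   0  42  49 586] [119.3  26.6]
[581  38  40  60 879] [600.1  67.5]
[ 281  214   58   55 1566] [309.8 239. ]
```

>>> apply_moves:
  moves:
    - [[-2,2,4,0],[-2,2,6,0],[-1,2,8,0],[-1,2,8,0],[0,0,8,0],[0,0,8,0],[0,0,5,0],[0,0,3,0],[0,0,2,0],[0,0,0,0]]

```text
clock: 17.4
eef_pos: [0.6045, -0.0602, 0.0406]
tool_rot: [0.71, 0.702, -0.02, -0.045]
ft_force: [-0.0, 0.8, 0.3]
grip_width: 0.085
```

>>> apply_moves:
  moves:
    - [[0,0,0,0],[0,0,0,0],[0,0,0,0],[0,0,0,0],[0,0,0,0],[0,0,0,0],[0,0,0,0],[0,0,0,0],[0,0,0,0],[0,0,0,0]]
  hand: -1

```text
clock: 18.4
eef_pos: [0.6056, -0.0603, 0.0422]
tool_rot: [0.71, 0.702, -0.019, -0.044]
ft_force: [-0.0, 0.3, 1.2]
grip_width: 0.0344
```

Run:
```python
from h import *
go(.4635,.217,.17,90)
```

```text
clock 18.4 tcp [ 0.6056 -0.0603  0.0422] phi 89.3 zax [-0.089  0.036 -0.995] q [-0.11  0.67  0.12  1.11  0.03 -0.1 ] f [-0.   0.3  1.2] w 0.0344
shift [ 279.7 -155.7 -104.7] turn -0.7
```

>>> apply_moves:
  moves:
    - [[0,0,-6,0],[0,0,-12,0],[0,0,-20,0],[0,0,-20,0],[4,-2,-20,0],[8,-5,-20,0],[14,-8,-10,0],[20,-11,-6,0],[24,-14,0,0],[26,-15,0,0]]

```text
clock: 19.4
eef_pos: [0.5629, 0.033, 0.1751]
tool_rot: [0.713, 0.7, -0.017, -0.042]
ft_force: [0.6, 1.7, -0.8]
grip_width: 0.0349
```

>>> apply_moves:
  moves:
    - [[26,-15,0,0],[26,-15,0,0],[26,-15,0,0],[24,-14,0,0],[22,-13,0,0],[18,-10,0,0],[12,-7,0,0],[8,-4,0,0],[0,0,0,0],[0,0,0,0]]

```text
clock: 20.4
eef_pos: [0.4622, 0.2092, 0.1941]
tool_rot: [0.71, 0.703, -0.015, -0.042]
ft_force: [0.3, 0.3, 0.1]
grip_width: 0.0347
```

Run:
```python
from h import *
go(.4635,.217,.10,90)
```

```text
clock 20.4 tcp [0.4622 0.2092 0.1941] phi 89.4 zax [-0.08   0.038 -0.996] q [ 0.39  0.33 -0.02  1.28  0.07  0.39] f [0.3 0.3 0.1] w 0.0347
shift [ 4.3  8.8 93.9] turn -0.6
```

>>> apply_moves:
  moves:
    - [[1,1,5,0],[1,1,10,0],[1,2,12,0],[1,2,12,0],[0,2,12,0],[0,1,12,0],[0,0,12,0],[0,0,10,0],[0,0,6,0],[0,0,2,0]]

```text
clock: 21.4
eef_pos: [0.4637, 0.2127, 0.088]
tool_rot: [0.712, 0.701, -0.019, -0.043]
ft_force: [-0.7, 0.3, 0.3]
grip_width: 0.0346
```

Run:
```python
from h import *
go(.4635,.217,.054,90)
c=shot('wrist','w7.png')
```

```text
clock 21.4 tcp [0.4637 0.2127 0.088 ] phi 89.0 zax [-0.087  0.034 -0.996] q [ 0.39  0.43 -0.16  1.04  0.07  0.41] f [-0.7  0.3  0.3] w 0.0346
shift [ 3.2  2.7 34.1] turn -1.0
```

View pics/w7.png

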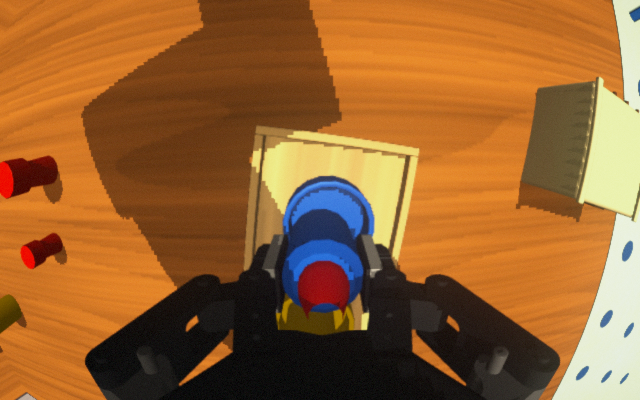

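The blue bottle is above its cup (rim centre about 328,215). Lowering.

>>> apply_moves:
  moves:
    - [[1,1,3,0],[1,1,4,0],[1,1,5,0],[0,0,5,0],[0,0,5,0],[0,0,4,0],[0,0,3,0],[0,0,2,0],[0,0,1,0],[0,0,0,0]]

```text
clock: 22.45
eef_pos: [0.4654, 0.2177, 0.0547]
tool_rot: [0.712, 0.701, -0.017, -0.042]
ft_force: [-0.3, 0.4, -0.5]
grip_width: 0.0342
```

Run:
```python
from h import *
go(.4635,.217,.053,90)
```

```text
clock 22.45 tcp [0.4654 0.2177 0.0547] phi 89.0 zax [-0.084  0.036 -0.996] q [ 0.4   0.48 -0.19  0.96  0.07  0.41] f [-0.3  0.4 -0.5] w 0.0342
shift [-0.8 -1.8  1.8] turn -1.0
```

>>> apply_moves:
  moves:
    - [[0,-1,2,0],[0,0,1,0],[0,0,0,0],[0,0,0,0],[0,0,0,0],[0,0,0,0],[0,0,0,0],[0,0,0,0],[0,0,0,0],[0,0,0,0]]

```text
clock: 23.45
eef_pos: [0.4647, 0.218, 0.0523]
tool_rot: [0.712, 0.701, -0.017, -0.042]
ft_force: [0.7, -0.9, -0.7]
grip_width: 0.0344
```

>>> apply_moves:
  moves:
    - [[0,0,0,0],[0,0,0,0],[0,0,0,0],[0,0,0,0],[0,0,0,0],[0,0,0,0],[0,0,0,0],[0,0,0,0],[0,0,0,0],[0,0,0,0]]
  hand: 1

```text
clock: 24.45
eef_pos: [0.465, 0.2182, 0.0526]
tool_rot: [0.712, 0.701, -0.016, -0.042]
ft_force: [-0.2, 0.4, 0.9]
grip_width: 0.0853
```

>>> apply_moves:
  moves:
    - [[0,0,-3,0],[0,0,-8,0],[0,0,-12,0],[0,0,-15,0],[0,0,-15,0],[0,0,-20,0],[0,0,-20,0],[0,0,-15,0],[0,0,-8,0],[0,0,0,0]]

```text
clock: 25.45
eef_pos: [0.4763, 0.2139, 0.1807]
tool_rot: [0.712, 0.701, -0.013, -0.04]
ft_force: [-0.2, 0.8, -0.1]
grip_width: 0.0852
```

Run:
```python
from h import *
go(.599,-.319,.17,90)
```

```text
clock 25.45 tcp [0.4763 0.2139 0.1807] phi 89.0 zax [-0.075  0.039 -0.996] q [ 0.39  0.36 -0.01  1.26  0.06  0.4 ] f [-0.2  0.8 -0.1] w 0.0852
shift [-530.7  130.9  -19.4] turn -1.0
```

>>> apply_moves:
  moves:
    - [[-12,2,0,0],[-22,5,-2,0],[-32,8,-2,0],[-34,8,-2,0],[-34,8,-2,0],[-34,8,-2,0],[-34,8,-2,0],[-34,8,-2,0],[-34,8,-2,0],[-34,8,-2,0]]

```text
clock: 26.45
eef_pos: [0.5383, -0.1053, 0.1727]
tool_rot: [0.709, 0.703, -0.02, -0.046]
ft_force: [0.8, -0.0, -0.3]
grip_width: 0.0854
```

>>> apply_moves:
  moves:
    - [[-32,8,-2,0],[-32,8,-2,0],[-32,8,-2,0],[-32,8,-2,0],[-30,8,-2,0],[-24,6,-2,0],[-16,4,0,0],[-8,2,0,0],[0,0,0,0],[0,0,0,0]]

```text
clock: 27.45
eef_pos: [0.5776, -0.3308, 0.157]
tool_rot: [0.713, 0.699, -0.025, -0.057]
ft_force: [-1.2, 0.6, 0.3]
grip_width: 0.0858
```

Run:
```python
from h import *
go(.599,-.319,.11,90)
c=shot('wrist','w8.png'); print(projw(c,[.599,-.319,.056]))
```

```text
clock 27.45 tcp [ 0.5776 -0.3308  0.157 ] phi 88.7 zax [-0.116  0.046 -0.992] q [-0.51  0.73  0.53  1.5  -0.02 -0.49] f [-1.2  0.6  0.3] w 0.0858
shift [10.2 26.5 44.7] turn -1.3
[330.92464987 241.25718107]
```

View pics/w8.png

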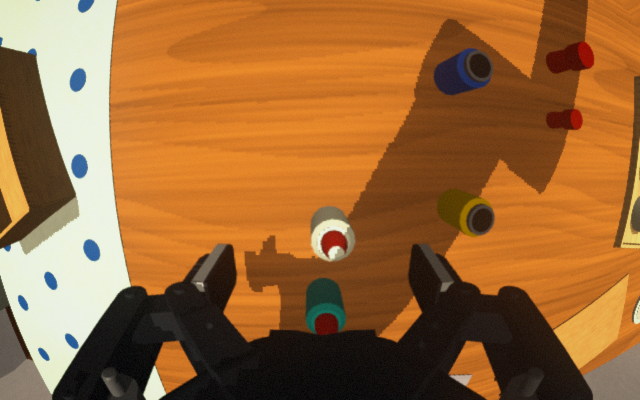

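>>> apply_moves:
  moves:
    - [[1,4,0,0],[2,5,2,0],[2,5,5,0],[2,5,6,0],[2,4,6,0],[1,3,6,0],[0,0,6,0],[0,0,5,0],[0,0,2,0],[0,0,0,0]]

```text
clock: 28.5
eef_pos: [0.6016, -0.3135, 0.1131]
tool_rot: [0.711, 0.701, -0.026, -0.058]
ft_force: [0.0, 0.0, 0.9]
grip_width: 0.0853
```

Run:
```python
from h import *
go(.599,-.319,.044,90)
c=shot('wrist','w9.png'); print(projw(c,[.599,-.319,.054]))
hsv=cv2.cvtColor(c['color'],cv2.COLOR_RGB2HSV)
m=cv2.inRange(hsv,(0,0,90),(180,70,255));m[:, :240]=0;m[:,420:]=0;n,l,st,ce=cv2.connectedComponentsWithStats(m)
for i in range(1,n):
    if st[i,4]>100: print(st[i],ce[i].round(1))
```

```text
clock 28.5 tcp [ 0.6016 -0.3135  0.1131] phi 89.0 zax [-0.118  0.047 -0.992] q [-0.48  0.78  0.52  1.44 -0.01 -0.46] f [0.  0.  0.9] w 0.0853
shift [-8.6  5.7 68.6] turn -1.0
[308.2059355  227.79686586]
[ 284  200   54   53 1505] [310.8 225.4]
```

>>> apply_moves:
  moves:
    - [[-2,1,4,0],[-2,1,6,0],[-2,1,8,0],[-1,1,10,0],[0,1,10,0],[0,0,10,0],[0,0,8,0],[0,0,6,0],[0,0,4,0],[0,0,0,0]]

```text
clock: 29.55
eef_pos: [0.5977, -0.3184, 0.0404]
tool_rot: [0.711, 0.7, -0.026, -0.059]
ft_force: [-0.5, 0.1, -0.4]
grip_width: 0.0853
```

Run:
```python
from h import *
go(.599,-.318,.042,90)
```

```text
clock 29.55 tcp [ 0.5977 -0.3184  0.0404] phi 89.0 zax [-0.119  0.047 -0.992] q [-0.48  0.83  0.42  1.29 -0.01 -0.47] f [-0.5  0.1 -0.4] w 0.0853
shift [ 0.5  1.1 -1.7] turn -1.0
```

>>> apply_moves:
  moves:
    - [[0,1,-2,0],[0,0,0,0],[0,0,0,0],[0,0,0,0],[0,0,0,0],[0,0,0,0],[0,0,0,0],[0,0,0,0],[0,0,0,0],[0,0,0,0]]
  hand: -1

```text
clock: 30.55
eef_pos: [0.6002, -0.3191, 0.0443]
tool_rot: [0.711, 0.7, -0.025, -0.057]
ft_force: [0.7, 0.6, -0.4]
grip_width: 0.0347
```

>>> apply_moves:
  moves:
    - [[0,0,-6,0],[0,0,-12,0],[0,0,-20,0],[0,0,-20,0],[0,0,-20,0],[0,-2,-20,0],[0,-2,-14,0],[4,-2,-8,0],[8,-2,-4,0],[16,-2,0,0]]

```text
clock: 31.55
eef_pos: [0.606, -0.2977, 0.1814]
tool_rot: [0.712, 0.7, -0.025, -0.054]
ft_force: [-0.1, -0.1, -1.4]
grip_width: 0.0344
```

Run:
```python
from h import *
go(.614,.193,.15,90)
```

```text
clock 31.55 tcp [ 0.606  -0.2977  0.1814] phi 88.9 zax [-0.111  0.043 -0.993] q [-0.45  0.74  0.62  1.57 -0.01 -0.43] f [-0.1 -0.1 -1.4] w 0.0344
shift [489.    3.9  51.4] turn -1.1
```

>>> apply_moves:
  moves:
    - [[20,0,0,0],[28,1,0,0],[32,1,0,0],[32,1,0,0],[32,1,0,0],[32,1,0,0],[32,1,0,0],[32,1,0,0],[32,1,0,0],[32,1,0,0]]

```text
clock: 32.55
eef_pos: [0.6146, 0.0214, 0.1915]
tool_rot: [0.713, 0.698, -0.027, -0.059]
ft_force: [-0.2, 1.2, -0.9]
grip_width: 0.0342
```

>>> apply_moves:
  moves:
    - [[32,1,0,0],[32,1,0,0],[32,1,0,0],[28,1,0,0],[22,1,0,0],[16,1,0,0],[10,1,0,0],[4,0,0,0],[0,0,0,0],[0,0,0,0]]

```text
clock: 33.55
eef_pos: [0.6179, 0.2118, 0.1964]
tool_rot: [0.709, 0.701, -0.03, -0.061]
ft_force: [-0.0, 0.5, -1.0]
grip_width: 0.0344
```

Run:
```python
from h import *
go(.614,.193,.11,90)
```

```text
clock 33.55 tcp [0.6179 0.2118 0.1964] phi 89.2 zax [-0.129  0.044 -0.991] q [0.3  0.67 0.53 1.54 0.08 0.3 ] f [-0.   0.5 -1. ] w 0.0344
shift [-22.5   7.5  85.3] turn -0.8
```

>>> apply_moves:
  moves:
    - [[-2,1,3,0],[-3,1,6,0],[-4,1,9,0],[-4,1,11,0],[-3,1,12,0],[-2,1,12,0],[-2,0,10,0],[-1,0,8,0],[0,0,5,0],[0,0,0,0]]

```text
clock: 34.55
eef_pos: [0.6123, 0.1859, 0.1105]
tool_rot: [0.712, 0.698, -0.033, -0.062]
ft_force: [0.4, 0.5, 0.4]
grip_width: 0.0343
```

Run:
```python
from h import *
go(.614,.193,.056,90)
c=shot('wrist','w10.png')
for p in([.614,.193,.031],[.5385,.2035,.031]):print(projw(c,p))
```

```text
clock 34.55 tcp [0.6123 0.1859 0.1105] phi 88.7 zax [-0.133  0.042 -0.99 ] q [0.26 0.69 0.34 1.34 0.08 0.28] f [0.4 0.5 0.4] w 0.0343
shift [ 4.9  8.9 54. ] turn -1.3
[326.44514935 226.91420391]
[339.26669842 119.4303515 ]
```

View pics/w10.png

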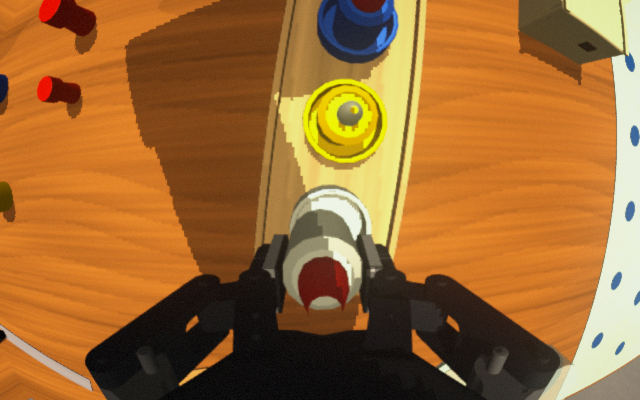

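White is above its cup (rim centre about 330,226). Yellow is well centred in its own cup. Lowering.

>>> apply_moves:
  moves:
    - [[2,2,3,0],[2,2,5,0],[1,2,7,0],[1,2,8,0],[0,1,8,0],[0,0,8,0],[0,0,6,0],[0,0,4,0],[0,0,2,0],[0,0,0,0]]

```text
clock: 35.6
eef_pos: [0.616, 0.1957, 0.0558]
tool_rot: [0.712, 0.699, -0.032, -0.061]
ft_force: [1.0, -0.3, -0.7]
grip_width: 0.0342
```

Run:
```python
from h import *
go(.614,.194,.055,90)
```

```text
clock 35.6 tcp [0.616  0.1957 0.0558] phi 88.8 zax [-0.131  0.043 -0.99 ] q [0.27 0.74 0.29 1.24 0.08 0.29] f [ 1.  -0.3 -0.7] w 0.0342
shift [-1.8 -1.8  1. ] turn -1.2
```

>>> apply_moves:
  moves:
    - [[-1,-1,2,0],[0,0,1,0],[0,0,0,0],[0,0,0,0],[0,0,0,0],[0,0,0,0],[0,0,0,0],[0,0,0,0],[0,0,0,0],[0,0,0,0]]

```text
clock: 36.6
eef_pos: [0.6155, 0.1949, 0.0544]
tool_rot: [0.712, 0.699, -0.03, -0.06]
ft_force: [0.7, 0.0, -0.2]
grip_width: 0.0346
```

>>> apply_moves:
  moves:
    - [[0,0,0,0],[0,0,0,0],[0,0,0,0],[0,0,0,0],[0,0,0,0],[0,0,0,0],[0,0,0,0],[0,0,0,0],[0,0,0,0],[0,0,0,0]]
  hand: 1

```text
clock: 37.6
eef_pos: [0.6159, 0.195, 0.055]
tool_rot: [0.712, 0.699, -0.03, -0.06]
ft_force: [-0.1, -0.9, 0.3]
grip_width: 0.0853
```

>>> apply_moves:
  moves:
    - [[0,0,-3,0],[0,0,-8,0],[0,0,-12,0],[0,0,-15,0],[0,0,-15,0],[0,0,-20,0],[0,0,-20,0],[0,0,-15,0],[0,0,-8,0],[0,0,0,0]]

```text
clock: 38.6
eef_pos: [0.633, 0.1896, 0.1831]
tool_rot: [0.712, 0.699, -0.027, -0.058]
ft_force: [0.9, -0.2, -0.0]
grip_width: 0.0853
```

Run:
```python
from h import *
go(.490,-.051,.17,90)
```

```text
clock 38.6 tcp [0.633  0.1896 0.1831] phi 88.8 zax [-0.12   0.046 -0.992] q [0.26 0.69 0.53 1.52 0.08 0.27] f [ 0.9 -0.2 -0. ] w 0.0853
shift [-243.9 -136.6   19. ] turn -1.2
```

>>> apply_moves:
  moves:
    - [[-10,-6,0,0],[-20,-11,0,0],[-28,-16,0,0],[-32,-18,0,0],[-32,-18,0,0],[-32,-18,0,0],[-32,-18,0,0],[-26,-14,0,0],[-16,-9,0,0],[-6,-3,0,0]]

```text
clock: 39.6
eef_pos: [0.4893, -0.0482, 0.1827]
tool_rot: [0.71, 0.701, -0.03, -0.061]
ft_force: [-0.1, 1.1, 0.0]
grip_width: 0.0855
```

Run:
```python
from h import *
go(.490,-.051,.10,90)
c=shot('wrist','w11.png'); print(projw(c,[.49,-.051,.044]))
hsv=cv2.cvtColor(c['color'],cv2.COLOR_RGB2HSV)
m=cv2.inRange(hsv,(0,170,110),(6,255,255))|cv2.inRange(hsv,(174,170,110),(180,255,255));n,l,st,ce=cv2.connectedComponentsWithStats(m)
for i in range(1,n):
    if st[i,4]>80: print(st[i],ce[i].round(1),pixray(c,*ce[i],.044).round(4))
```

```text
clock 39.6 tcp [ 0.4893 -0.0482  0.1827] phi 89.0 zax [-0.128  0.046 -0.991] q [-0.12  0.36 -0.01  1.33  0.03 -0.1 ] f [-0.1  1.1  0. ] w 0.0855
shift [-6.4 11.3 81.7] turn -1.0
[311.30318816 208.33376258]
[306 108  36  36 996] [323.5 125.2] [ 0.4162 -0.0388  0.044 ]
[561 172  20  18 253] [569.9 179.8] [0.4675 0.2552 0.044 ]
[302 194  25  25 482] [314.1 206.2] [ 0.4881 -0.0485  0.044 ]
```

View pics/w11.png

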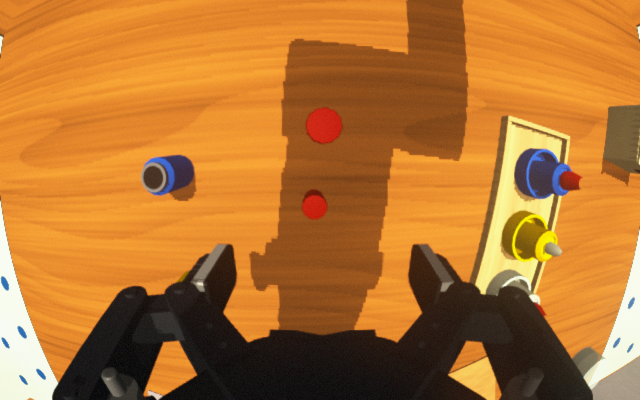

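The small cap is at (314,206), which gives (0.488,−0.0487). Both views agree. Descending.

>>> apply_moves:
  moves:
    - [[-1,1,4,0],[-1,1,7,0],[-1,1,10,0],[-1,1,12,0],[0,1,12,0],[0,1,12,0],[0,1,10,0],[0,1,8,0],[0,1,5,0],[0,0,0,0]]

```text
clock: 40.65
eef_pos: [0.4894, -0.0427, 0.0917]
tool_rot: [0.707, 0.704, -0.031, -0.063]
ft_force: [0.8, -0.0, 0.6]
grip_width: 0.0855
```

Run:
```python
from h import *
go(.4885,-.049,.034,90)
c=shot('wrist','w12.png'); print(projw(c,[.4885,-.049,.044]))
hsv=cv2.cvtColor(c['color'],cv2.COLOR_RGB2HSV)
m=cv2.inRange(hsv,(0,170,110),(6,255,255))|cv2.inRange(hsv,(174,170,110),(180,255,255));n,l,st,ce=cv2.connectedComponentsWithStats(m)
for i in range(1,n):
    if st[i,4]>80: print(st[i],ce[i].round(1),pixray(c,*ce[i],.044).round(4))
```

```text
clock 40.65 tcp [ 0.4894 -0.0427  0.0917] phi 89.6 zax [-0.133  0.046 -0.99 ] q [-0.11  0.45 -0.14  1.12  0.03 -0.1 ] f [ 0.8 -0.   0.6] w 0.0855
shift [-9.   6.8 57. ] turn -0.4
[306.84191046 236.57097262]
[ 296   88   56   56 2363] [323.1 115.5] [ 0.4159 -0.0385  0.044 ]
[623 185  17  24 350] [631.5 197.1] [0.4704 0.2703 0.044 ]
[ 291  208   36   47 1265] [308.2 232. ] [ 0.4856 -0.0481  0.044 ]
[570 346  25  26 373] [581.7 358. ] [0.6546 0.2525 0.044 ]
```

>>> apply_moves:
  moves:
    - [[-2,1,3,0],[-2,1,6,0],[-2,1,8,0],[-1,1,9,0],[-1,1,9,0],[0,1,8,0],[0,0,6,0],[0,0,4,0],[0,0,2,0],[0,0,0,0]]

```text
clock: 41.7
eef_pos: [0.489, -0.0492, 0.0324]
tool_rot: [0.707, 0.704, -0.03, -0.062]
ft_force: [-0.5, 0.5, -0.1]
grip_width: 0.0855
```

Run:
```python
from h import *
go(.4885,-.0485,.034,90)
```

```text
clock 41.7 tcp [ 0.489  -0.0492  0.0324] phi 89.5 zax [-0.13   0.046 -0.99 ] q [-0.12  0.52 -0.2   0.98  0.03 -0.11] f [-0.5  0.5 -0.1] w 0.0855
shift [ 0.7 -0.7 -1.5] turn -0.5
```

Good; closing on the cap and lifting.

>>> apply_moves:
  moves:
    - [[0,0,-1,0],[0,0,0,0],[0,0,0,0],[0,0,0,0],[0,0,0,0],[0,0,0,0],[0,0,0,0],[0,0,0,0],[0,0,0,0],[0,0,0,0]]
  hand: -1

```text
clock: 42.7
eef_pos: [0.4904, -0.0493, 0.0349]
tool_rot: [0.707, 0.704, -0.029, -0.061]
ft_force: [0.5, 1.0, 0.5]
grip_width: 0.0209
```

>>> apply_moves:
  moves:
    - [[0,0,-6,0],[0,0,-12,0],[0,0,-20,0],[0,0,-20,0],[0,0,-20,0],[0,0,-20,0],[0,0,-20,0],[0,0,-14,0],[0,0,-6,0],[0,0,0,0]]

```text
clock: 43.7
eef_pos: [0.5098, -0.0562, 0.1849]
tool_rot: [0.707, 0.704, -0.027, -0.059]
ft_force: [0.3, 0.3, -0.2]
grip_width: 0.0211
```

Run:
```python
from h import *
import pickle
go(.5395,.204,.17,90)
# yellow spout position from the empty-handed views of the fixed cameras
d={n:shot(n,n+'1.png') for n in('top','side')}
pickle.dump(d,open('d1.pkl','wb'))
for n in d: print(n,proj(d[n],[.5395,.204,.09]),proj(d[n],[.5395,.204,.068]))
a=d['top']['color'][170:235,230:300,::-1];b=d['side']['color'][130:190,260:345,::-1]
cv2.imwrite('pics/y1.png',np.hstack([cv2.resize(a,(390,362),interpolation=2),cv2.resize(b,(400,362),interpolation=2)]))
```

```text
clock 43.7 tcp [ 0.5098 -0.0562  0.1849] phi 89.6 zax [-0.121  0.045 -0.992] q [-0.13  0.4   0.05  1.35  0.03 -0.12] f [ 0.3  0.3 -0.2] w 0.0211
shift [259.5  30.7  22.9] turn -0.4
top [256.36116499 200.14942613] [257.63777325 201.3832581 ]
side [297.51426055 149.51933784] [297.91717452 155.38676647]
```

View pics/y1.png

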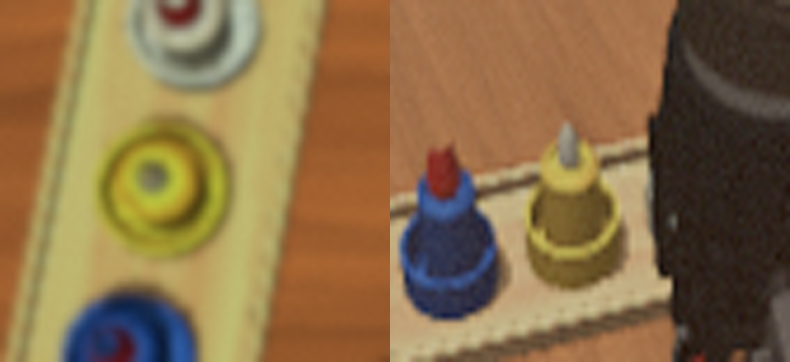

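>>> apply_moves:
  moves:
    - [[10,2,0,0],[20,3,0,0],[28,4,0,0],[32,4,1,0],[32,4,1,0],[32,4,1,0],[32,3,1,0],[26,2,0,0],[16,2,0,0],[6,0,0,0]]

```text
clock: 44.8
eef_pos: [0.5328, 0.1906, 0.176]
tool_rot: [0.708, 0.702, -0.036, -0.067]
ft_force: [0.8, -0.4, 0.5]
grip_width: 0.0209
```

Run:
```python
from h import *
go(.5385,.2035,.14,90)
```

```text
clock 44.8 tcp [0.5328 0.1906 0.176 ] phi 89.4 zax [-0.144  0.045 -0.989] q [0.3  0.51 0.19 1.38 0.09 0.3 ] f [ 0.8 -0.4  0.5] w 0.0209
shift [11.3 10.8 35.3] turn -0.6
```

>>> apply_moves:
  moves:
    - [[1,1,2,0],[2,1,4,0],[2,2,5,0],[2,2,5,0],[1,2,5,0],[1,1,5,0],[0,0,4,0],[0,0,2,0],[0,0,0,0],[0,0,0,0]]

```text
clock: 45.8
eef_pos: [0.5367, 0.1974, 0.1389]
tool_rot: [0.71, 0.7, -0.038, -0.067]
ft_force: [0.6, 1.2, 0.0]
grip_width: 0.0212
```

Run:
```python
from h import *
go(.5385,.2035,.125,90)
d={n:shot(n) for n in('side','wrist')}
s=cv2.resize(d['side']['color'][100:200,250:370,::-1],(360,300),interpolation=2); w=cv2.resize(d['wrist']['color'][150:350,220:440,::-1],(330,300),interpolation=2)
cv2.imwrite('pics/ins.png',np.hstack([s,w]))
c=d['wrist']
for p in([.5385,.2035,.09],[.5385,.2035,.068],[.5385,.2035,.031]): print(projw(c,p),((projw(c,p)-[220,150])*1.5+[360,0]).round(0))
```

```text
clock 45.8 tcp [0.5367 0.1974 0.1389] phi 89.1 zax [-0.148  0.043 -0.988] q [0.31 0.54 0.16 1.31 0.09 0.32] f [0.6 1.2 0. ] w 0.0212
shift [ 5.5  3.8 13.8] turn -0.9
[327.31850078 240.83676214] [521. 136.]
[325.49681526 231.68520966] [518. 123.]
[323.13655427 219.80927703] [515. 105.]
```

View pics/ins.png

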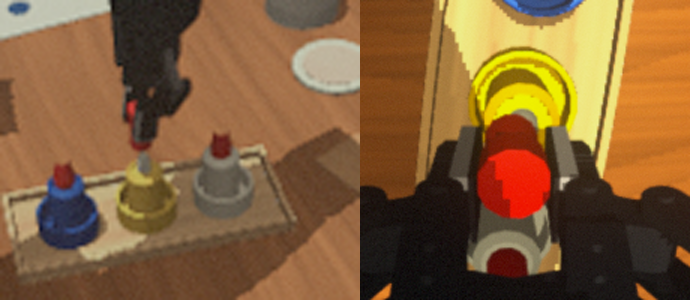

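Run:
```python
from h import *
from scipy.spatial.transform import Rotation as R
o=telemetry.get_obs();c=cams.camera('wrist')
r=R.from_quat(o['tool_rot']).as_matrix()
q=[projw(c,o['eef_pos']-r[:,2]*h) for h in(-.03,0,.009)]
print(q,[((p-[220,150])*1.5+[360,0]).round(0) for p in q])
for z,u,v in((.031,524,None),(.066,524,None),(.031,524,103)):
    pass
for y in(.2035,.2055,.2075):print(y,[((projw(c,[.5385,y,z])-[220,150])*1.5+[360,0]).round(0) for z in(.09,.068,.031)])
for x in(.5365,.5405):print(x,[((projw(c,[x,.2055,z])-[220,150])*1.5+[360,0]).round(0) for z in(.09,.068,.031)])
m=c['color'][:,:,0].astype(int)-c['color'][:,:,1]; 
hsv=cv2.cvtColor(c['color'],cv2.COLOR_RGB2HSV)
b=cv2.inRange(hsv,(25,120,120),(36,255,255)); 
for row in (190,195,200,205,210,215,220,225,230):
    u=np.where(b[row,270:400]>0)[0]+270; print(row,u.min() if len(u) else None,u.max() if len(u) else None, end='; ')
r_=((hsv[:,:,0]<7)&(hsv[:,:,1]>170)&(hsv[:,:,2]>150))
for row in (260,268,276): u=np.where(r_[row])[0]; print('cap',row,u.min(),u.max())
```

```text
[array([320.55948769, 240.40358294]), array([320.26710057, 267.59878556]), array([320.15901021, 277.7780299 ])] [array([511., 136.]), array([510., 176.]), array([510., 192.])]
0.2035 [array([521., 136.]), array([518., 122.]), array([515., 105.])]
0.2055 [array([526., 136.]), array([522., 122.]), array([518., 104.])]
0.2075 [array([531., 136.]), array([527., 122.]), array([522., 104.])]
0.5365 [array([526., 131.]), array([522., 118.]), array([518., 101.])]
0.5405 [array([526., 140.]), array([523., 126.]), array([518., 108.])]
190 289 394; 195 291 392; 200 294 392; 205 295 392; 210 297 391; 215 297 390; 220 300 388; 225 303 388; 230 304 387; cap 260 303 344
cap 268 299 346
cap 276 299 346
```

>>> apply_moves:
  moves:
    - [[2,1,2,0],[2,1,2,0],[2,1,3,0],[1,1,2,0],[0,0,2,0],[0,0,0,0],[0,0,0,0],[0,0,0,0],[0,0,0,0],[0,0,0,0]]

```text
clock: 46.95
eef_pos: [0.5398, 0.2059, 0.1274]
tool_rot: [0.709, 0.701, -0.037, -0.067]
ft_force: [0.1, -0.8, -0.1]
grip_width: 0.0212
```

Run:
```python
from h import *
go(.5385,.2045,.11,90)
c=shot('side'); s=cv2.resize(c['color'][110:190,265:355,::-1],(675,600),interpolation=2)
cv2.imwrite('pics/ins2.png',s)
```

```text
clock 46.95 tcp [0.5398 0.2059 0.1274] phi 89.1 zax [-0.147  0.043 -0.988] q [0.32 0.56 0.16 1.29 0.09 0.33] f [ 0.1 -0.8 -0.1] w 0.0212
shift [-2.2  1.3 17.3] turn -0.9
```

>>> apply_moves:
  moves:
    - [[-1,1,1,0],[-1,0,2,0],[0,0,2,0],[0,0,2,0],[0,0,2,0],[0,0,2,0],[0,0,1,0],[0,0,1,0],[0,0,0,0],[0,0,0,0]]

```text
clock: 48.0
eef_pos: [0.5389, 0.2042, 0.1131]
tool_rot: [0.709, 0.701, -0.037, -0.067]
ft_force: [0.9, -1.1, -0.1]
grip_width: 0.0211
```

Run:
```python
from h import *
go(.5385,.2045,.107,90)
```

```text
clock 48.0 tcp [0.5389 0.2042 0.1131] phi 89.1 zax [-0.146  0.043 -0.988] q [0.32 0.57 0.13 1.26 0.09 0.33] f [ 0.9 -1.1 -0.1] w 0.0211
shift [0.  0.5 6.1] turn -0.9
```

No force with the cap's underside about 12 mm below the spout tip, so the socket is over the spout. Pressing gently.

>>> apply_moves:
  moves:
    - [[0,0,1,0],[0,0,1,0],[0,0,1,0],[0,0,1,0],[0,0,1,0],[0,0,0,0],[0,0,0,0],[0,0,0,0],[0,0,0,0],[0,0,0,0]]

```text
clock: 49.0
eef_pos: [0.5386, 0.2046, 0.1083]
tool_rot: [0.71, 0.701, -0.036, -0.067]
ft_force: [0.6, 0.3, 0.7]
grip_width: 0.0212
```

Run:
```python
from h import *
go(.5385,.2045,.107,90)
```

```text
clock 49.0 tcp [0.5386 0.2046 0.1083] phi 89.1 zax [-0.145  0.044 -0.988] q [0.32 0.57 0.12 1.25 0.09 0.33] f [0.6 0.3 0.7] w 0.0212
shift [-0.2  0.1  1.3] turn -0.9
```

>>> apply_moves:
  moves:
    - [[0,0,1,0],[0,0,1,0],[0,0,1,0],[0,0,1,0],[0,0,1,0],[0,0,1,0],[0,0,1,0],[0,0,1,0],[0,0,1,0],[0,0,1,0]]

```text
clock: 50.0
eef_pos: [0.5387, 0.2047, 0.107]
tool_rot: [0.71, 0.7, -0.033, -0.064]
ft_force: [-0.3, -0.6, 4.5]
grip_width: 0.0209
```

Run:
```python
from h import *
go(.5385,.2045,.107,90)
```

```text
clock 50.0 tcp [0.5387 0.2047 0.107 ] phi 89.1 zax [-0.137  0.045 -0.99 ] q [0.32 0.57 0.11 1.23 0.09 0.33] f [-0.3 -0.6  4.5] w 0.0209
shift [-0.2 -0.2  0. ] turn -0.9
```

Contact: 4.5 N at the expected height. Pressing harder.

>>> apply_moves:
  moves:
    - [[0,0,1,0],[0,0,2,0],[0,0,2,0],[0,0,3,0],[0,0,3,0],[0,0,3,0],[0,0,3,0],[0,0,3,0],[0,0,3,0],[0,0,3,0]]

```text
clock: 51.0
eef_pos: [0.5395, 0.2052, 0.1061]
tool_rot: [0.711, 0.7, -0.023, -0.059]
ft_force: [-3.7, -1.4, 15.6]
grip_width: 0.0213
```

Run:
```python
from h import *
go(.5385,.2045,.107,90)
```

```text
clock 51.0 tcp [0.5395 0.2052 0.1061] phi 88.9 zax [-0.115  0.051 -0.992] q [0.32 0.55 0.09 1.2  0.08 0.33] f [-3.7 -1.4 15.6] w 0.0213
shift [-0.7 -1.1 -0.8] turn -1.1
```

15.6 N at a TCP height of 0.106, so the underside is about 61 mm above the bottle's foot. Relaxing, releasing and retreating.

>>> apply_moves:
  moves:
    - [[0,0,3,0],[0,0,3,0],[0,0,3,0],[0,0,2,0],[0,0,1,0],[0,0,0,0],[0,0,0,0],[0,0,0,0],[0,0,0,0],[0,0,0,0]]

```text
clock: 52.0
eef_pos: [0.5389, 0.2049, 0.1062]
tool_rot: [0.712, 0.7, -0.02, -0.056]
ft_force: [-0.1, -0.0, 2.3]
grip_width: 0.021
```

>>> apply_moves:
  moves:
    - [[0,0,0,0],[0,0,0,0],[0,0,0,0],[0,0,0,0],[0,0,0,0],[0,0,0,0],[0,0,0,0],[0,0,0,0],[0,0,0,0],[0,0,0,0]]
  hand: 1

```text
clock: 53.0
eef_pos: [0.5381, 0.205, 0.1043]
tool_rot: [0.712, 0.7, -0.021, -0.057]
ft_force: [-0.4, 0.6, -0.8]
grip_width: 0.0856
```

>>> apply_moves:
  moves:
    - [[0,0,-3,0],[0,0,-6,0],[0,0,-10,0],[0,0,-15,0],[0,0,-15,0],[0,0,-15,0],[0,0,-15,0],[0,0,-10,0],[0,0,-5,0],[0,0,0,0]]

```text
clock: 54.0
eef_pos: [0.5501, 0.1998, 0.2075]
tool_rot: [0.712, 0.7, -0.019, -0.056]
ft_force: [0.1, 0.5, 0.0]
grip_width: 0.0853
```

Run:
```python
from h import *
go(.5385,.2045,.107,90)
import pickle
c=shot('wrist','end_w.png'); s=shot('side','end_s.png'); t=shot('top','end_t.png'); pickle.dump((c,s,t),open('e.pkl','wb'))
for n,im,pr in(('wrist',c,projw),('side',s,proj),('top',t,proj)):
    h=cv2.cvtColor(im['color'],cv2.COLOR_RGB2HSV)
    m=cv2.inRange(h,(0,150,70),(7,255,255))|cv2.inRange(h,(173,150,70),(180,255,255))
    N,l,st,ce=cv2.connectedComponentsWithStats(m)
    print(n,'cap top predicted (.5385,.2045,.116)',pr(im,[.5385,.2045,.116]),'mouth',pr(im,[.5385,.2045,.072]))
    for i in range(1,N):
        if 12<st[i,4]<3000: print('  ',st[i],ce[i].round(1))
```

```text
clock 54.0 tcp [0.5501 0.1998 0.2075] phi 88.9 zax [-0.105  0.054 -0.993] q [0.31 0.5  0.26 1.42 0.08 0.32] f [0.1 0.5 0. ] w 0.0853
shift [ -0.8  -0.9 101.2] turn -1.1
wrist cap top predicted (.5385,.2045,.116) [320.55326375 202.24253434] mouth [318.19939716 191.84692262]
   [ 80  72  45  29 961] [100.6  87.2]
   [323  95  22  22 180] [330.6 107.7]
   [307 183  30  34 709] [321.2 200.8]
   [302 261  20  19 272] [311.2 269.4]
side cap top predicted (.5385,.2045,.116) [296.61243837 142.31642743] mouth [297.45039814 154.32356048]
   [293 141   8  16 105] [297. 148.]
   [321 145   6   8  39] [323.3 148.3]
   [268 155   6   8  40] [270.5 158.1]
   [282 232  14  23 240] [288.8 242.8]
   [449 294  10  10  68] [453.2 299.2]
top cap top predicted (.5385,.2045,.116) [254.53606842 199.04423311] mouth [257.18518384 201.57399602]
   [471 151   6   4  15] [473.4 152.7]
   [351 247  14  14 146] [357.6 253.9]
```

```bash
python3 -c "
from h import *
print(workorder.job_done())"
```

```text
the job is handed in; nothing more can be done
None
```

I put the yellow, blue and white glue bottles in the cups of their own colours. I then pressed the small red cap onto the yellow spout with about 15.6 N, released it, backed the gripper off, and handed the job in at about 54 s.

**Last checks:**
- **Cap:** its pixel positions in the final wrist and side images match an upright cap on the yellow bottle to about 2 px. Its underside came out about 61 mm above the bottle's foot, against the 62 mm expected. Both were read from numbers, because I had used all 16 picture views. The top view did not pick out this cap.
- **Bottles:** yellow and blue were seen standing in their cups in pictures taken after they were placed. For white I have the matching release height, plus a later picture that shows it standing there.
- **Not checked:** the used-up bottles and the house were not re-measured at the end. The arm never came close to them.
- **Jam force:** I could not measure the force still holding the cap after release.

**Drift:** the tool's tilt built up over the moves, reaching about 0.15 rad. It did not spoil any of the grasps or placings.

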